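# Vent the de-airing chamber and rock its tight plug free

## Task

Open the T-handled vent valve on the sample chamber to half open (45 degrees) and leave it so. Then grip the plug's upright handle and rock it from side to side, leaning it 5 degrees or more towards the valve and away from it, easing it up a little with each swing until it frees; a straight pull would lift the whole chamber off its stand, which must not happen. Finish while holding the plug upright and still, straight above its hole and just clear of it (about 15 mm), with the jars and the sieve left where they stand.

Things in the scene. Friction and masses are not known exactly. Their poses are not given: they have to be found in the camera images.
- valve (a joint): Opening of the vent valve, rad: 0 = shut (stop), 0.785 = half open, 1.571 = fully open (stop). Grows counter-clockwise seen from above. Turns stiffly (0.06 N m) and stays where it is left. It starts somewhere between 0 and 0.3.
- valve_grip (a point): Centre of the valve's plain steel T-handle, an upright bar 60 mm long, 11 mm thick and 26 mm tall, on a vertical turning axis through this point. The bar runs along this point's y axis, the point turns with it. The chamber's flat top is 41 mm below this point; a low brass pipe and valve body (top 23 mm below this point) lie under the bar.
- mouth (a point): Centre of the plug's rectangular hole, level with the flat top of the grey metal chamber (130 x 250 mm, 70 mm tall, 3.2 kg). z is up; y runs along the chamber towards the valve, 125 mm away: the side-to-side direction in which the plug is rocked. The hole is 53 mm (x) by 44 mm (y), 34 mm deep; the plug can lean about 10 degrees each way in y, and has 1.5 mm of play at each end in x.
- lips (a point): Midway between two sprung black rubber lips, 12 mm below the mouth, that pinch the plug's wide faces (32 mm apart in y) with about 25 N each. Their friction (40 to 65 N) beats the chamber's weight (31 N). Rocked about this point (up to 20 N sideways at the grip), one face slips up at a time: the plug walks up if raised less than 16 mm per rad of swing, say 3 mm per swing from 8 degrees one way to 8 the other.
- plug_grip (a point): Centre of the grip on the plug's upright aluminium handle. The handle is 22 mm thick (y), 44 mm wide (x) and 62 mm tall (z); it ends 27 mm above this point and, below, meets the wider block 35 mm below it. Axes parallel to the mouth's when seated; this point is then 43 mm above the mouth.
- plug_top (a point): Centre of the top face of the plug's handle, 27 mm above plug_grip along the plug's z.
- plug_foot (a point): Centre of the plug's underside, 77 mm below plug_grip along the plug's z. The plug's grey block below the handle is 50 (x) x 32 (y) x 42 (z) mm; 0.35 kg in all. Seated, the foot rests on the hole's floor, 34 mm below the mouth and 22 mm below the lips: the plug is free of the lips once raised about 26 mm, and its foot is level with the mouth once raised 34 mm.
- chamber (a joint): How far the chamber is lifted off its fixed steel stand, m: 0 = standing on it. It cannot slide or tip, two dowels guide it; only its weight keeps it down. Keep below 0.005.
- jar_tall_mid (a point): Bystander: centre of a glass jar of dark stones with a black lid, 90 mm across, 150 mm tall. Leave it alone.
- jar_short_mid (a point): Bystander: centre of a glass jar of dark stones with a black lid, 74 mm across, 100 mm tall. Leave it alone.
- sieve_mid (a point): Bystander: centre of a round steel sieve, 120 mm across, 45 mm tall. Leave it alone.
- plug: The plug as a whole; its origin is plug_foot.
Mind the look-alikes: they are no part of the job. Of the things like the plug, leave any that is yellow; of the rest the larger one is meant.

How it is judged (in metres and radians):
On the way, in this order (a step that is already met when the one before it is completed fails the run):
1. the vent valve is half open (45 +- 8 degrees) with the plug still seated (value of joint valve between 0.645 and 0.925 rad and distance of plug_foot from where it was at the start of the episode below 0.004 m), for 0.3 s.
2. the plug, still in its hole, is leaned at least 3 degrees towards the valve (z of plug_foot in the frame of mouth below -0.012 m and angle between plug_foot's own z axis and vertical above 0.052 rad and y of plug_top in the frame of mouth above 0.003 m).
3. the plug, still in its hole, is leaned at least 3 degrees away from the valve (z of plug_foot in the frame of mouth below -0.012 m and angle between plug_foot's own z axis and vertical above 0.052 rad and y of plug_top in the frame of mouth below -0.003 m).
At the end, for the whole second after the job is handed in: Valve at 45 +- 8 degrees; plug held by the fingers alone, still, within 12 degrees of upright, its foot 4 to 35 mm above the mouth and within 30 mm of the hole's centre sideways; chamber down on its stand (value of joint valve between 0.645 and 0.925 rad and z of plug_foot in the frame of mouth between 0.004 and 0.035 m and horizontal distance between plug_foot and mouth below 0.03 m and angle between plug_foot's own z axis and vertical below 0.21 rad and contact force between the fingers and plug above 1 N and contact force between plug and chamber below 0.1 N and linear speed of plug below 0.02 m/s and value of joint chamber below 0.003 m); the arm keeps its last pose, push and grip.
It fails at once if the chamber is lifted more than 5 mm off its stand (value of joint chamber above 0.005 m).
It fails at once if a jar or the sieve is moved by more than 15 mm (distance of any of jar_tall_mid, jar_short_mid, sieve_mid from where it was at the start of the episode above 0.015 m).
It also fails if it takes over 58 s, if anything falls off the work surface, if the arm or the gripper's body presses on something with over 40 N, if the wrist force passes 120 N, or if a joint passes its speed limit or range.

## Robot

A 7-joint arm with a two-finger parallel gripper is mounted at the origin on the work surface. World frame = base frame: x ahead of the robot, y to its left, z up, the work surface at z = 0. Lengths are in mm, angles in rad, forces in N, time in s.
With the tool pointing down it reaches from about 425 to 875 mm from the base axis. Payload 8.4 kg.
Tool frame: the origin (TCP) lies at the very end of the fingers, on their centre line; the grasp point (between the pads) lies 19 mm behind it (env.grip_depth is the distance from the TCP to the grasp point, in mm); z points along the fingers, y is the direction in which the jaws open and shut (so a half turn about z gives the same grasp; the last joint's range is limited). The gripper opens to 85 mm and grips with 20 to 120 N. Pads are 22 mm wide; open, the fingers measure 114 mm over their backs; the gripper's body (76 mm by 85 mm) begins 54 mm behind the grasp point. The pads swing forward as they close: fully open they stand 13 mm farther back than shut.
Start: joints at [1.244, 0.333, 0.04, 1.465, -0.013, 1.343, -0.059], TCP at [146.772, -633.184, 231.308] pointing down, gripper open.
Joint ranges: [-2.58, 2.58], [-0.38, 2.09], [-1.3, 1.39], [0.25, 2.4], [-1.5, 4.64], [0.08, 2.09], [-2.65, 2.65]. Speed limits (rad/s): [2.22, 2.22, 2.79, 2.79, 3.14, 3.14, 3.14].

## Interface

Orientations are given as a 3x3 rotation matrix whose columns are the frame's x, y, z axes.
In Python, from workcell import monitor, optics, env gives the robot as it stands.
- The arm moves only by the tool move_arm, never from a script. Its argument "moves" is a list of rows, each a list of 3 entries, a list of its own where there are three numbers: the shift along the tool's x, y, z in m, then the turn about the tool's z in degrees, then the finger opening in m, from 0 to 0.0854. A call has exactly 10 rows; each row shifts and turns the pose as measured when the row begins, along the tool's axes as they then stand; what a row does not reach is not made up. A row lasts 1/12 s, in which the tool goes at most 41.7 mm and 7.16 degrees, less where a joint would pass 70% of its speed; a pose out of reach is approached as far as the arm can. A call is refused whole if a number of a shift passes 0.0417 or a number of a turn 7.16, either way. A call with a gripper value outside its range is refused whole. The fingers move at their own pace and stop on an object; "force" is the grip in N (left out, the last holds). Time passes only in rows, so rows that do not move let the fingers close, or fill a call up. It gives the time, the measured TCP pose, the force and the opening at its end, in the units of the state.
- monitor.get_obs(): the state, without advancing time (a new reading comes with each control period).
- optics.read_camera(name): name is "scene" or "top" or "wrist"; returns the picture (480x640x3 uint8, blue, green, red); there is no depth.
- optics.get_calibration(name): a dict with "fx", "fy", "cx", "cy" (pixels), "R" (3x3) and "t" (3): a world point X has camera coordinates R X + t. Camera axes: x right, y down, z forward; pixel columns grow to the right and rows downward; lengths in mm; the calibration is good to about 2 mm. A picture is of the moment at which its call begins: read the wrist's pose just before it. get_calibration takes no time and is no camera call; for the wrist camera it gives the pose at the moment of the call.
- env.sign_off(): hands the job in, once; it reports no verdict.
The state is a dict: "t": time; "q": joint angles; "qd": joint speeds; "effort": joint torques, N m; "position": TCP position; "orientation": TCP orientation; "wrist_force": force on the tool from outside, world axes, zero at the start; "moment": the same for the moment, N m; "opening": finger opening in mm.
Only numpy, scipy, OpenCV 4.12 (cv2) and the standard library are available. Lean on these libraries where they do the work, as an engineer would, in place of code of your own. Each camera call takes 0.05 s, during which the arm holds its last target.

## Working session

There is one attempt and no reset: what is moved stays moved. The work goes in short steps, Python scripts to look and compute and a tool call to move; the robot and the scene stay as the last step left them, time stands still between calls to the robot, and variables do not carry over. Pictures are saved under pics/ and viewed, and the job is handed in when it is done.

Besides the shell and the picture viewer there is one more tool, called after "Emit:" by a JSON object that holds its "name" and its "arguments", one argument or row to a line. move_arm: Moves the arm, as the interface text tells. Its arguments: {"type":"object","properties":{"moves":{"type":"array","items":{"type":"array"}},"force":{"type":"number"}},"required":["moves"]}

```bash
mkdir -p pics; ls; python3 - <<'E'
from workcell import monitor, optics, env
import cv2,numpy as np
o=monitor.get_obs()
print({k:np.round(v,3).tolist() for k,v in o.items()}, env.grip_depth)
for n in ["scene","top","wrist"]:
    c=optics.get_calibration(n); print(n,{k:np.round(v,3).tolist() for k,v in c.items()})
    cv2.imwrite(f"pics/{n}0.png",optics.read_camera(n))
E
```

```text
pics
{'t': 0.0, 'q': [1.244, 0.334, 0.04, 1.466, -0.013, 1.343, -0.058], 'qd': [0.0, -0.0, 0.0, -0.0, 0.0, 0.001, 0.002], 'effort': [-0.001, -65.856, 1.365, -40.556, 0.017, 0.013, 0.0], 'position': [146.693, -632.777, 230.441], 'orientation': [[0.974, 0.226, -0.0], [0.226, -0.974, 0.002], [-0.0, -0.002, -1.0]], 'wrist_force': [0.311, -0.218, 0.127], 'moment': [-0.013, 0.027, -0.046], 'opening': 85.117} 18.700000000000003
scene {'fx': 436.681, 'fy': 436.681, 'cx': 328.777, 'cy': 236.957, 'R': [[-0.822, 0.57, 0.007], [0.471, 0.685, -0.556], [-0.322, -0.454, -0.831]], 't': [497.894, -196.626, 1121.391]}
top {'fx': 574.836, 'fy': 574.836, 'cx': 321.57, 'cy': 228.526, 'R': [[-0.014, -1.0, -0.003], [-0.973, 0.014, -0.232], [0.232, -0.001, -0.973]], 't': [-1.758, 611.445, 1362.828]}
wrist {'fx': 349.026, 'fy': 349.026, 'cx': 313.621, 'cy': 244.248, 'R': [[0.226, -0.974, -0.002], [-0.929, -0.216, 0.301], [-0.294, -0.066, -0.954]], 't': [-648.484, -38.404, 380.316]}
```

View pics/scene0.png

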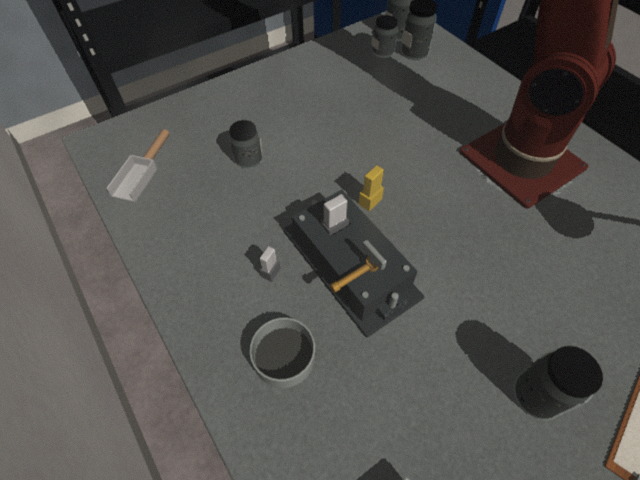

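View pics/top0.png

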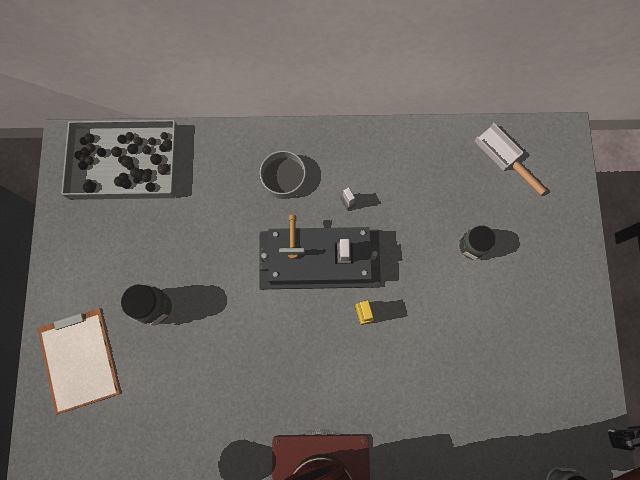

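View pics/wrist0.png

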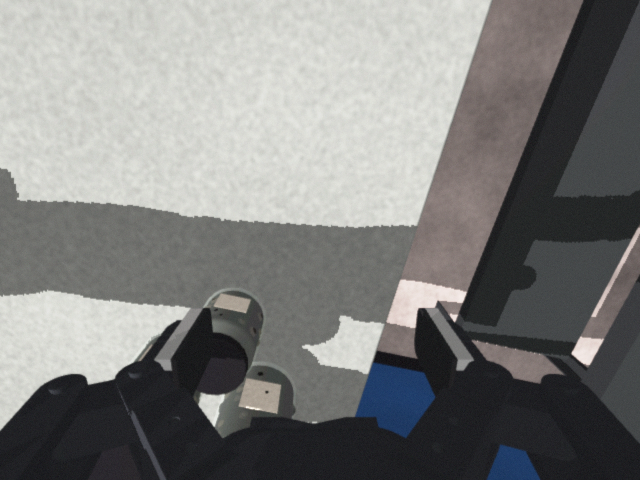

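```bash
python3 - <<'E'
import cv2,numpy as np
t=cv2.imread("pics/top0.png");s=cv2.imread("pics/scene0.png")
cv2.imwrite("pics/topc.png",cv2.resize(t[180:330,240:420],None,fx=4.4,fy=4,interpolation=cv2.INTER_CUBIC)[:600,:800])
cv2.imwrite("pics/scc.png",cv2.resize(s[160:340,240:440],None,fx=3.3,fy=3.3,interpolation=cv2.INTER_CUBIC))
E
```

```text
(no output)
```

View pics/topc.png

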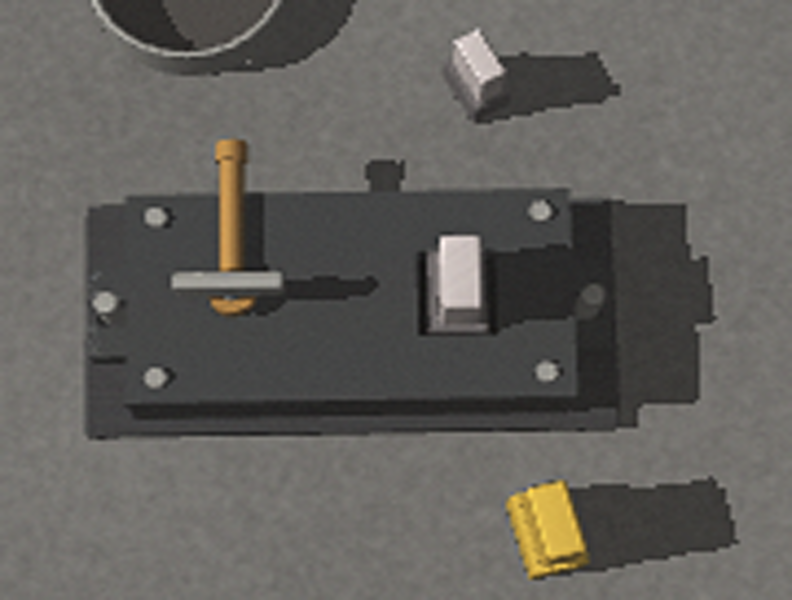

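View pics/scc.png

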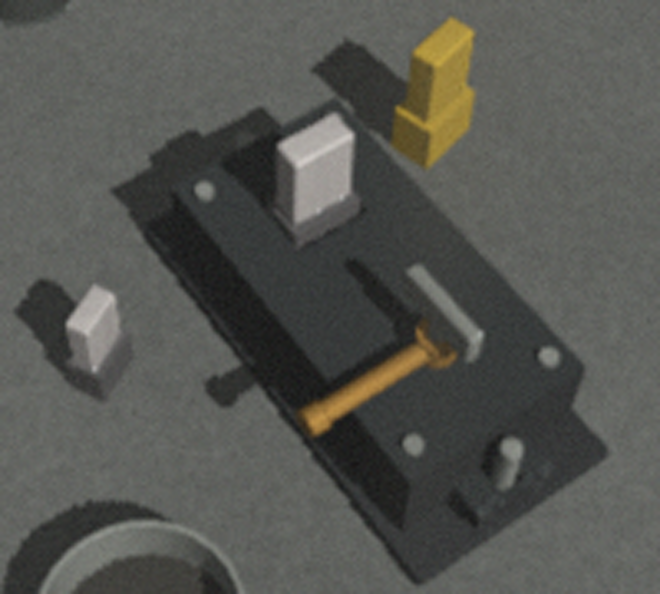

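```bash
cat > h.py <<'E'
import numpy as np,json
from workcell import monitor, optics, env
def ray(c,p):
    R=np.array(c["R"]);t=np.array(c["t"]);C=-R.T@t
    d=R.T@np.array([(p[0]-c["cx"])/c["fx"],(p[1]-c["cy"])/c["fy"],1.]);return C,d/np.linalg.norm(d)
def tri(*cps):
    A=np.zeros((3,3));b=np.zeros(3)
    L=[ray(c,p) for c,p in cps]
    for C,d in L:
        M=np.eye(3)-np.outer(d,d);A+=M;b+=M@C
    X=np.linalg.solve(A,b)
    return X,[round(float(np.linalg.norm((np.eye(3)-np.outer(d,d))@(X-C))),1) for C,d in L]
def plane(c,p,z):
    C,d=ray(c,p);return C+d*(z-C[2])/d[2]
def proj(c,X):
    v=np.array(c["R"])@X+np.array(c["t"]);return np.array([c["fx"]*v[0]/v[2]+c["cx"],c["fy"]*v[1]/v[2]+c["cy"]])
def cal(n):return optics.get_calibration(n)
E
python3 - <<'E'
from h import *
T,S=cal("top"),cal("scene")
t=lambda x,y:(x/4.4+240,y/4+180); s=lambda x,y:(x/3.3+240,y/3.3+160)
for n,a,b in [("plugtop",t(460.5,273),s(316,139)),("bartop",t(227,278),s(445,302)),("barL",t(171,278),s(475,337)),("barR",t(282,278),s(415,268)),
 ("b1",t(155,216),s(414,444)),("b2",t(155,376),s(549,356)),("b3",t(540,210),s(204,190)),
 ("dowel",t(105,302),s(511,446)),("smallw",t(475,55),s(98,298)),("yellow",t(560,525),s(443,40))]:
    X,r=tri((T,a),(S,b)); print(n,X.round(1),r,np.round(a,1))
E
```

```text
plugtop [545.1 -64.1 150.2] [0.9, 0.9] [344.7 248.2]
bartop [546.2  61.3 135.8] [0.0, 0.0] [291.6 249.5]
barL [546.9  90.3 137.8] [1.1, 1.1] [278.9 249.5]
barR [545.7  32.3 134. ] [0.7, 0.7] [304.1 249.5]
b1 [595.8 104.1  86.3] [0.1, 0.1] [275.2 234. ]
b2 [496.2 103.6  86.5] [0.0, 0.0] [275.2 274. ]
b3 [ 596.8 -111.9   85.8] [0.4, 0.4] [362.7 232.5]
dowel [545.3 132.4  72.4] [0.8, 0.8] [263.9 255.5]
smallw [694.6 -77.1  92.2] [0.3, 0.3] [348.  193.8]
yellow [ 402.8 -116.4  100. ] [1.1, 1.1] [367.3 311.2]
```

Emit:
{"name": "move_arm", "arguments": {
  "moves": [
    [[0.0273,-0.0293,0],-7,0.0854],
    [[0.0306,-0.0257,0],-7,0.0854],
    [[0.0336,-0.0218,0],-7,0.0854],
    [[0.0359,-0.0175,0],-7,0.0854],
    [[0.0378,-0.013,0],-7,0.0854],
    [[0.0391,-0.0083,0],-7,0.0854],
    [[0.0398,-0.0035,0],-7,0.0854],
    [[0.04,0.0014,0],-7,0.0854],
    [[0.0395,0.0063,0],-7,0.0854],
    [[0.0385,0.011,0],-7,0.0854]
  ]
}}

```text
t: 0.98
position: [340.8, -275.7, 224.9]
orientation: [[0.102, 0.995, -0.008], [0.995, -0.102, 0.002], [0.001, -0.008, -1.0]]
wrist_force: [1.7, -0.7, 0.8]
opening: 85.0
```

Emit:
{"name": "move_arm", "arguments": {
  "moves": [
    [[0.034,0.021,-0.002],-6,0.0854],
    [[0.033,0.023,-0.002],0,0.0854],
    [[0.033,0.023,-0.002],0,0.0854],
    [[0.033,0.023,-0.002],0,0.0854],
    [[0.033,0.023,-0.002],0,0.0854],
    [[0.033,0.023,-0.002],0,0.0854],
    [[0.033,0.023,-0.002],0,0.0854],
    [[0.033,0.023,-0.002],0,0.0854],
    [[0.033,0.023,-0.002],0,0.0854],
    [[0,0,0],0,0.0854]
  ]
}}

```text
t: 1.82
position: [549.6, 44.6, 242.5]
orientation: [[-0.022, 1.0, -0.005], [1.0, 0.022, 0.003], [0.003, -0.005, -1.0]]
wrist_force: [-0.6, 0.5, -0.9]
opening: 85.3
```

```bash
python3 - <<'E'
from h import *
import cv2,pickle
c=cal("wrist");im=optics.read_camera("wrist");cv2.imwrite("pics/w1.png",im);pickle.dump(c,open("w1.pkl","wb"))
o=monitor.get_obs();print(o["position"],o["q"],o["orientation"])
for X in [(545,-64,150),(546,61.3,135)]: print(proj(c,np.array(X)))
E
```

```text
[548.42615143  41.65737602 242.20230442] [ 0.49317843  0.1976207  -0.7341954   1.65914273  0.13273737  1.34290816
 -0.24107914] [[-0.02111351  0.99975617 -0.00646675]
 [ 0.99977621  0.02112161  0.00118713]
 [ 0.00132343 -0.00644024 -0.99997839]]
[304.36161956 378.12092146]
[308.81185298 221.54915156]
```

View pics/w1.png

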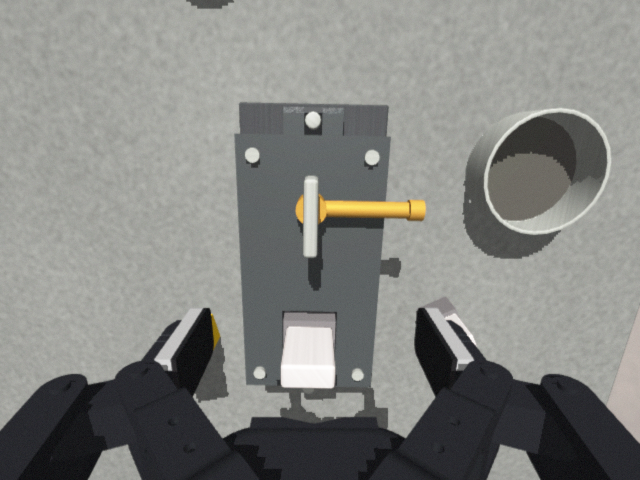

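```bash
cat > bar.py <<'E'
from h import *
import cv2
def comps(im,c,roi,z,thr=120):
    x0,y0,x1,y1=roi
    s=im[y0:y1,x0:x1].astype(int); m=((s.min(2)>thr)&(s.max(2)-s.min(2)<40)).astype(np.uint8)
    n,l,st,ce=cv2.connectedComponentsWithStats(m)
    out=[]
    for i in range(1,n):
        if st[i,4]<30: continue
        ys,xs=np.nonzero(l==i)
        P=np.array([plane(c,(x+x0,y+y0),z)[:2] for x,y in zip(xs,ys)])
        r=cv2.minAreaRect(P.astype(np.float32))
        w,v=np.linalg.eigh(np.cov(P.T)); d=v[:,1]; d=d*np.sign(d[1])
        out.append((st[i].tolist(),P.mean(0).round(1),np.round(r[0],1),np.round(r[1],1),"ang ccw from +y",round(float(np.degrees(np.arctan2(-d[0],d[1]))),2)))
    return out
E
python3 - <<'E'
from bar import *
import pickle
c=pickle.load(open("w1.pkl","rb"));im=cv2.imread("pics/w1.png")
print("bar");[print(*k) for k in comps(im,c,(290,165,330,270),134)]
print("screws");[print(*k) for k in comps(im,c,(230,100,395,172),85)+comps(im,c,(245,350,275,385),85)+comps(im,c,(345,360,375,385),85)]
cv2.imwrite("pics/w1c.png",cv2.resize(im[90:400,220:440],None,fx=1.9*1.8,fy=1.9,interpolation=cv2.INTER_CUBIC) if 0 else cv2.resize(im[160:400,230:430],None,fx=2.5,fy=2.5,interpolation=cv2.INTER_CUBIC))
E
```

```text
bar
[13, 10, 15, 82, 1129] [546.8  65.1] [546.8  64.5] [61.  10.3] ang ccw from +y -0.05
screws
[0, 0, 165, 72, 1601] [546.7 132.7] [546.5 121. ] [138.6  55.7] ang ccw from +y -88.41
[54, 7, 20, 6, 87] [531.3 141.4] [531.3 141.3] [15.3  3.8] ang ccw from +y -86.87
[93, 8, 13, 5, 46] [559.5 141.8] [559.9 141.6] [9.6 3. ] ang ccw from +y -85.35
[75, 11, 16, 17, 216] [546.8 134.4] [546.8 134.5] [12.2 12.2] ang ccw from +y 7.73
[15, 47, 15, 16, 197] [496.8 105.5] [496.9 105.4] [12.3 11.7] ang ccw from +y -25.47
[135, 49, 15, 16, 197] [597.  105.9] [597.1 106.1] [11.7 12.4] ang ccw from +y 41.35
[8, 16, 13, 13, 130] [ 497.6 -109.5] [ 497.5 -109.3] [12.4 14.4] ang ccw from +y -9.23
[26, 0, 4, 25, 78] [ 613.4 -107.9] [ 612.9 -106.5] [ 3.1 28.9] ang ccw from +y 2.28
[6, 8, 13, 13, 132] [ 597.5 -109.3] [ 597.4 -109.1] [12.3 14.5] ang ccw from +y 10.91
```

View pics/w1c.png

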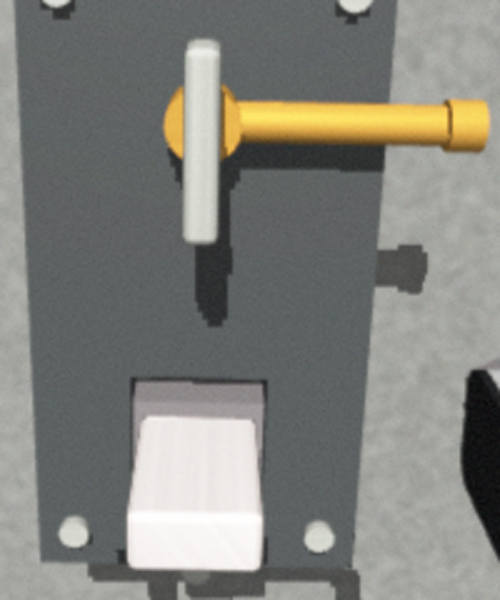

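Emit:
{"name": "move_arm", "arguments": {
  "moves": [
    [[0.005,0,0.012],1.2,0.0854],
    [[0.005,-0.001,0.012],0,0.0854],
    [[0.004,0,0.012],0,0.0854],
    [[0.003,0,0.01],0,0.0854],
    [[0.002,0,0.005],0,0.0854],
    [[0.001,0,0],0,0.0854],
    [[0,0,0],0,0.0854],
    [[0,0,0],0,0.0854],
    [[0,0,0],0,0.0854],
    [[0,0,0],0,0.0854]
  ]
}}

```text
t: 2.7
position: [545.6, 58.3, 186.7]
orientation: [[0.003, 1.0, -0.009], [1.0, -0.003, -0.002], [-0.002, -0.009, -1.0]]
wrist_force: [0.7, 0.8, -0.4]
opening: 85.8
```

```bash
python3 - <<'E'
from bar import *
import pickle
o=monitor.get_obs();c=cal("wrist");im=optics.read_camera("wrist");cv2.imwrite("pics/w2.png",im);pickle.dump(c,open("w2.pkl","wb"))
print(o["position"].round(1),o["qd"].round(3),o["orientation"].round(3).tolist())
b=proj(c,np.array([546,63,134]));print(b)
x,y=b.astype(int)
[print(*k) for k in comps(im,c,(x-30,y-80,x+30,y+80),134)]
c1=pickle.load(open("w1.pkl","rb"))
E
```

```text
[545.6  58.3 186.7] [ 0.004 -0.005  0.002 -0.008  0.001  0.002  0.003] [[0.003, 1.0, -0.009], [1.0, -0.003, -0.002], [-0.002, -0.009, -1.0]]
[313.68491398 262.74124276]
[23, 25, 19, 101, 1711] [546.8  66.3] [546.7  65.2] [63.  10.3] ang ccw from +y 0.07
```

View pics/w2.png

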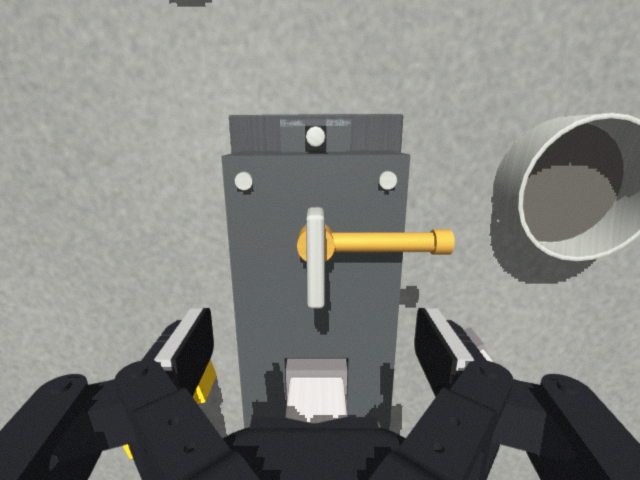

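Emit:
{"name": "move_arm", "arguments": {
  "moves": [
    [[0.003,0.001,0.01],0,0.0854],
    [[0.002,0,0.012],0,0.0854],
    [[0,0,0.014],0,0.0854],
    [[0,0,0.014],0,0.0854],
    [[0,0,0.012],0,0.0854],
    [[0,0,0.01],0,0.0854],
    [[0,0,0.006],0,0.0854],
    [[0,0,0.002],0,0.0854],
    [[0,0,0],0,0.0854],
    [[0,0,0],0,0.0854]
  ]
}}

```text
t: 3.58
position: [545.8, 64.6, 98.3]
orientation: [[0.002, 1.0, -0.009], [1.0, -0.002, -0.001], [-0.001, -0.009, -1.0]]
wrist_force: [0.8, 0.2, 0.1]
opening: 85.4
```

Emit:
{"name": "move_arm", "arguments": {
  "force": 40,
  "moves": [
    [[-0.001,0,-0.007],0,0.0854],
    [[0,0,0],0,0.04],
    [[0,0,0],0,0.02],
    [[0,0,0],0,0],
    [[0,0,0],0,0],
    [[0,0,0],0,0],
    [[0,0,0],0,0],
    [[0,0,0],0,0],
    [[0,0,0],0,0],
    [[0,0,0],0,0]
  ]
}}

```text
t: 4.42
position: [546.1, 63.6, 109.3]
orientation: [[0.002, 1.0, -0.007], [1.0, -0.002, -0.003], [-0.003, -0.007, -1.0]]
wrist_force: [-0.0, -0.2, -1.2]
opening: 10.4
```

```bash
python3 - <<'E'
from h import *
o=monitor.get_obs();print(o["position"].round(1),o["opening"],o["wrist_force"].round(1),o["moment"].round(3),o["orientation"].round(3).tolist())
E
```

```text
[546.1  63.6 109.3] 10.376867927390844 [-0.  -0.2 -1.2] [ 0.007 -0.265  0.06 ] [[0.002, 1.0, -0.007], [1.0, -0.002, -0.003], [-0.003, -0.007, -1.0]]
```

Emit:
{"name": "move_arm", "arguments": {
  "moves": [
    [[0,0,0],2,0],
    [[0,0,0],2,0],
    [[0,0,0],2,0],
    [[0,0,0],2,0],
    [[0,0,0],2,0],
    [[0,0,0],2,0],
    [[0,0,0],0,0],
    [[0,0,0],0,0],
    [[0,0,0],0,0],
    [[0,0,0],0,0]
  ]
}}

```text
t: 5.25
position: [546.2, 63.5, 109.5]
orientation: [[0.187, 0.982, -0.004], [0.982, -0.187, -0.012], [-0.012, -0.002, -1.0]]
wrist_force: [-1.2, -2.9, 2.4]
opening: 10.2
```

```bash
python3 - <<'E'
from h import *
o=monitor.get_obs();print(o["position"].round(1),o["opening"],o["wrist_force"].round(1),o["moment"].round(3),o["orientation"].round(3).tolist())
E
```

```text
[546.2  63.5 109.5] 10.232703803099882 [-1.2 -2.9  2.4] [-0.38   0.03   2.856] [[0.187, 0.982, -0.004], [0.982, -0.187, -0.012], [-0.012, -0.002, -1.0]]
```

```bash
python3 - <<'E'
from bar import *
import pickle
c=cal("wrist");im=optics.read_camera("wrist");cv2.imwrite("pics/w3.png",im);pickle.dump(c,open("w3.pkl","wb"))
t=optics.read_camera("top");cv2.imwrite("pics/t3.png",cv2.resize(t[200:300,250:380],None,fx=5,fy=5,interpolation=cv2.INTER_CUBIC))
o=monitor.get_obs();print(o["moment"].round(3),o["orientation"].round(3)[0])
E
```

```text
[-0.395  0.057  3.   ] [ 0.188  0.982 -0.004]
```

View pics/w3.png

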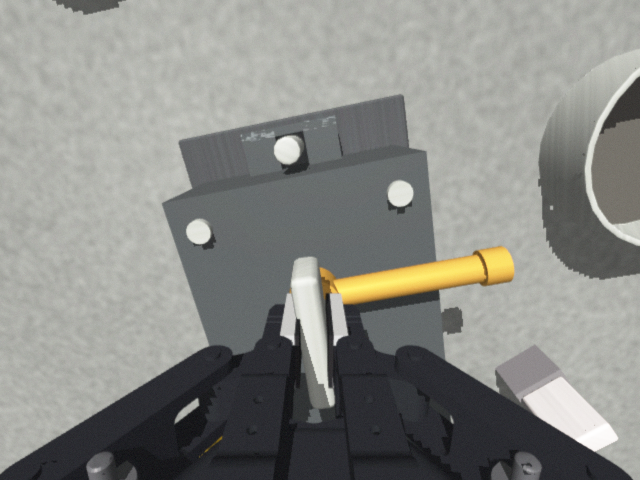

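View pics/t3.png

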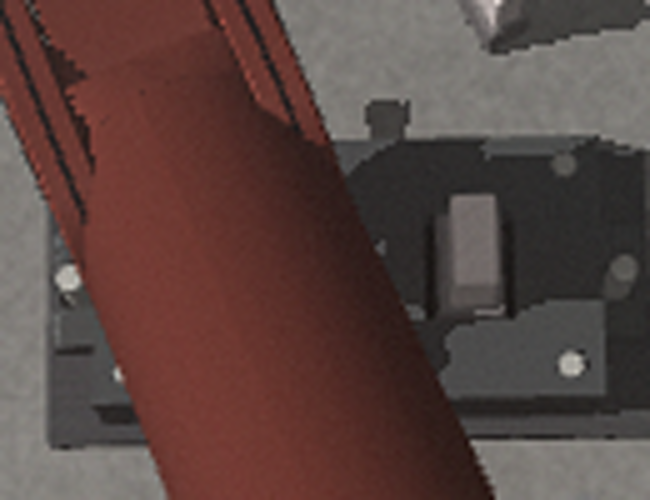

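```bash
python3 - <<'E'
from bar import *
import pickle
c=pickle.load(open("w3.pkl","rb"));im=cv2.imread("pics/w3.png")
cv2.imwrite("pics/w3c.png",cv2.resize(im[240:430,240:380],None,fx=3,fy=3,interpolation=cv2.INTER_CUBIC))
for y in range(262,410,12):
    print(y,im[y,284:344].min(1).tolist())
E
```

```text
262 [104, 101, 104, 98, 98, 101, 103, 98, 104, 111, 170, 183, 184, 194, 197, 197, 193, 196, 193, 195, 194, 194, 194, 195, 193, 194, 193, 188, 180, 175, 172, 160, 145, 119, 101, 102, 98, 102, 100, 100, 105, 99, 100, 102, 101, 97, 104, 99, 101, 103, 104, 102, 104, 102, 101, 98, 103, 103, 103, 101]
274 [100, 106, 104, 100, 101, 101, 102, 114, 174, 186, 191, 199, 205, 207, 209, 212, 208, 211, 207, 207, 207, 205, 204, 205, 206, 203, 202, 199, 189, 183, 175, 169, 154, 133, 111, 89, 76, 71, 68, 68, 67, 62, 62, 63, 59, 60, 56, 59, 75, 96, 105, 98, 101, 101, 102, 104, 101, 101, 104, 102]
286 [103, 102, 97, 100, 104, 105, 131, 180, 207, 218, 218, 226, 229, 232, 232, 231, 228, 230, 230, 227, 226, 224, 225, 221, 219, 221, 221, 223, 213, 203, 194, 180, 169, 157, 130, 107, 90, 84, 63, 46, 44, 45, 43, 44, 41, 49, 75, 67, 63, 56, 53, 69, 96, 104, 100, 104, 101, 106, 102, 106]
298 [102, 114, 178, 196, 202, 201, 199, 197, 168, 179, 202, 208, 211, 215, 220, 226, 226, 226, 227, 226, 226, 222, 224, 222, 219, 219, 218, 219, 220, 220, 214, 202, 193, 181, 167, 149, 122, 100, 86, 85, 56, 33, 26, 23, 33, 68, 
[... 1856 characters left out ...]
1, 102, 107, 107, 107, 113, 116, 115, 117, 113, 130, 203, 213, 212, 215, 214, 216, 216, 217, 214, 203, 105, 54, 47, 51, 82, 58, 33, 31, 36, 44, 34, 27, 27, 24, 38, 39]
394 [30, 22, 21, 20, 18, 21, 27, 23, 23, 28, 50, 47, 46, 50, 51, 49, 48, 48, 46, 49, 50, 51, 50, 52, 60, 91, 101, 108, 108, 105, 114, 113, 113, 113, 115, 113, 109, 111, 113, 111, 111, 121, 186, 211, 215, 209, 202, 193, 190, 168, 90, 48, 38, 45, 40, 36, 26, 26, 28, 39]
406 [24, 20, 23, 16, 19, 24, 23, 19, 21, 40, 51, 49, 50, 47, 48, 48, 49, 49, 47, 49, 53, 50, 48, 50, 52, 50, 49, 49, 69, 95, 106, 112, 111, 112, 113, 109, 109, 110, 110, 111, 107, 109, 106, 102, 102, 111, 138, 128, 108, 77, 51, 31, 39, 43, 40, 35, 28, 28, 28, 26]
```

View pics/w3c.png

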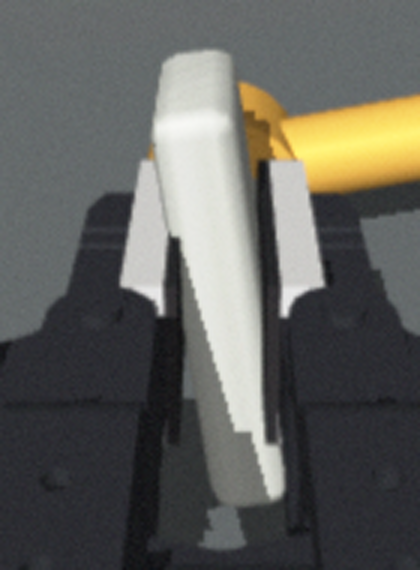

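```bash
python3 - <<'E'
from bar import *
import pickle
c=pickle.load(open("w3.pkl","rb"))
for a,b in [((318.3,280),(334.3,403)),((291.7,280),(312.3,403))]:
    A,B=plane(c,a,134),plane(c,b,134);d=A-B;print(A.round(1),B.round(1),np.degrees(np.arctan2(-d[0],d[1])))
E
```

```text
[553.7  90.2 134. ] [550.1  34.4 134. ] -3.743314204452877
[544.2  92.  134. ] [541.1  36.1 134. ] -3.1501311047608236
```

Emit:
{"name": "move_arm", "arguments": {
  "moves": [
    [[0,0,0],-6,0],
    [[0,0,0],-6,0],
    [[0,0,0],-6,0],
    [[0,0,0],-6,0],
    [[0,0,0],-6,0],
    [[0,0,0],-6,0],
    [[0,0,0],-6,0],
    [[0,0,0],-6,0],
    [[0,0,0],-3,0],
    [[0,0,0],0,0]
  ]
}}

```text
t: 6.18
position: [544.8, 63.1, 109.3]
orientation: [[-0.647, 0.762, -0.012], [0.762, 0.647, 0.002], [0.009, -0.008, -1.0]]
wrist_force: [-0.9, 0.4, 1.7]
opening: 10.6
```

```bash
python3 - <<'E'
from h import *
o=monitor.get_obs();R=o["orientation"];print(o["position"].round(1),o["opening"],o["wrist_force"].round(1),o["moment"].round(3),np.degrees(np.arctan2(R[1,0],R[0,0])),o["qd"].round(3))
E
```

```text
[544.8  63.1 109.3] 10.604392097254001 [-0.9  0.4  1.7] [ 0.015 -0.023  0.086] 130.3198877129291 [ 0.008  0.001  0.005 -0.002 -0.021 -0.002 -0.056]
```

Emit:
{"name": "move_arm", "arguments": {
  "moves": [
    [[0,0,0],-3,0],
    [[0,0,0],-2,0],
    [[0,0,0],0,0],
    [[0,0,0],0,0],
    [[0,0,0],0,0],
    [[0,0,0],0,0.0854],
    [[0,0,0],0,0.0854],
    [[0,0,0],0,0.0854],
    [[0,0,0],0,0.0854],
    [[0,0,0],0,0.0854]
  ]
}}

```text
t: 7.02
position: [544.7, 63.0, 109.0]
orientation: [[-0.692, 0.722, -0.013], [0.722, 0.692, 0.007], [0.015, -0.005, -1.0]]
wrist_force: [-0.1, -0.4, 0.2]
opening: 70.1
```

```bash
python3 - <<'E'
from bar import *
o=monitor.get_obs();R=o["orientation"];print(o["position"].round(1),o["opening"],o["wrist_force"].round(1),np.degrees(np.arctan2(R[1,0],R[0,0])),o["qd"].round(3))
c=cal("wrist");im=optics.read_camera("wrist");cv2.imwrite("pics/w4.png",im)
[print(*k) for k in comps(im,c,(270,240,360,430),134)]
E
```

```text
[544.7  63.  109. ] 70.13660387020781 [-0.1 -0.4  0.2] 133.7886172520602 [-0.001 -0.     0.001  0.    -0.001 -0.002 -0.005]
[29, 15, 29, 141, 3427] [539.4  70.1] [541.7  67.8] [10.5 60. ] ang ccw from +y 43.4
[62, 155, 28, 25, 322] [578.2  51.4] [579.5  51.1] [ 7.7 16.2] ang ccw from +y -1.37
```

View pics/w4.png

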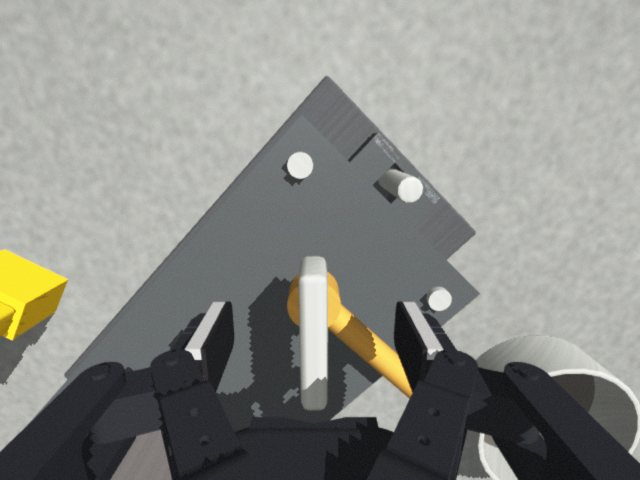

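Emit:
{"name": "move_arm", "arguments": {
  "moves": [
    [[0,0,-0.02],0,0.0854],
    [[0,0,-0.03],0,0.0854],
    [[0,0,-0.03],0,0.0854],
    [[0,0,-0.015],7,0.0854],
    [[0,0,0],7,0.0854],
    [[0,0,0],7,0.0854],
    [[0,0,0],7,0.0854],
    [[0,0,0],7,0.0854],
    [[0,0,0],7,0.0854],
    [[0,0,0],2,0.0854]
  ]
}}

```text
t: 7.9
position: [545.7, 62.7, 209.0]
orientation: [[0.026, 1.0, -0.014], [1.0, -0.026, 0.008], [0.008, -0.014, -1.0]]
wrist_force: [-0.4, 0.0, -1.2]
opening: 85.4
```

Emit:
{"name": "move_arm", "arguments": {
  "moves": [
    [[-0.015,0,0],-1.3,0.0854],
    [[-0.02,0,0],0,0.0854],
    [[-0.02,0,0],0,0.0854],
    [[-0.02,0,0],0,0.0854],
    [[-0.02,0,0],0,0.0854],
    [[-0.02,0,0],0,0.0854],
    [[-0.008,0,0],0,0.0854],
    [[0,0,0],0,0.0854],
    [[0,0,0],0,0.0854],
    [[0,0,0],0,0.0854]
  ]
}}

```text
t: 8.73
position: [544.6, -61.3, 208.1]
orientation: [[0.002, 1.0, -0.013], [1.0, -0.002, 0.01], [0.01, -0.013, -1.0]]
wrist_force: [0.3, -0.8, 0.5]
opening: 85.4
```

```bash
python3 - <<'E'
from bar import *
import pickle
o=monitor.get_obs();R=o["orientation"];print(o["position"].round(1),R.round(3).tolist(),np.degrees(np.arctan2(R[1,0],R[0,0])),o["qd"].round(3))
c=cal("wrist");im=optics.read_camera("wrist");cv2.imwrite("pics/w5.png",im);pickle.dump(c,open("w5.pkl","wb"))
cv2.imwrite("pics/w5c.png",cv2.resize(im[150:400,210:430],None,fx=2.4,fy=2.4,interpolation=cv2.INTER_CUBIC))
E
```

```text
[544.6 -61.3 208.1] [[0.002, 1.0, -0.013], [1.0, -0.002, 0.01], [0.01, -0.013, -1.0]] 89.88668647918213 [-0.012 -0.002 -0.011  0.001 -0.006 -0.003 -0.01 ]
```

View pics/w5c.png

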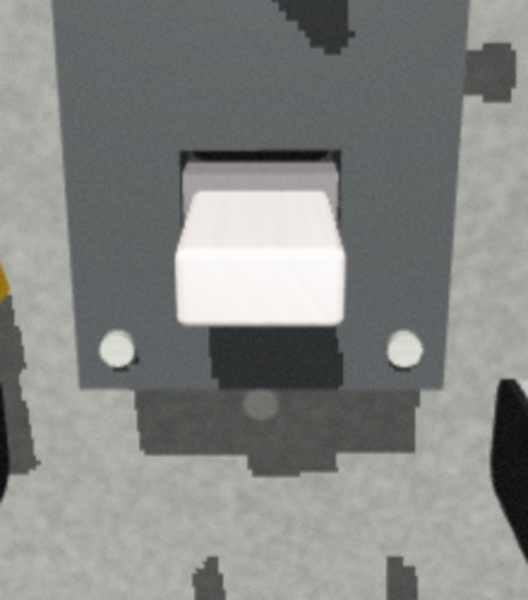

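```bash
python3 - <<'E'
from bar import *
import pickle
c=pickle.load(open("w5.pkl","rb"));c1=pickle.load(open("w1.pkl","rb"))
f=lambda x,y:(x/2.4+210,y/2.4+150); g=lambda x,y:(x/2.5+230,y/2.5+160)
for p in [(177,248),(344,248),(344,325),(177,325),(260.5,286)]: print(plane(c,f(*p),150).round(1))
for p in [(180,152),(340,152),(117,349),(404,349)]: print("z80/86",plane(c,f(*p),80).round(1),plane(c,f(*p),85).round(1))
for p in [(128,513),(263,513),(263,570),(128,570)]: print("w1",plane(c1,g(*p),150).round(1))
print(tri((c,f(260.5,286)),(c1,g(195.5,541))), tri((c,f(260.5,286)),(cal("top"),(344.7,248.25)),(cal("scene"),(335.8,202.1))))
E
```

```text
[526.5 -51.9 150. ]
[568.8 -51.8 150. ]
[569.4 -72.9 150. ]
[526. -73. 150.]
[547.7 -62.1 150. ]
z80/86 [521.2 -41.9  80. ] [521.7 -40.8  85. ]
z80/86 [573.9 -41.8  80. ] [573.4 -40.8  85. ]
z80/86 [ 497.  -113.1   80. ] [ 497.9 -110.7   85. ]
z80/86 [ 598.6 -112.6   80. ] [ 597.7 -110.3   85. ]
w1 [526.5 -52.3 150. ]
w1 [569.2 -51.2 150. ]
w1 [570.1 -72.9 150. ]
w1 [526.4 -74.  150. ]
(array([547.87923655, -61.96677613, 150.39579106]), [0.2, 0.2]) (array([546.06089365, -63.41711272, 150.11945456]), [2.1, 1.5, 1.3])
```

Emit:
{"name": "move_arm", "arguments": {
  "moves": [
    [[-0.002,0.002,0.01],0,0.0854],
    [[-0.001,0.002,0.014],0,0.0854],
    [[0,0,0.014],0,0.0854],
    [[0,0,0.014],0,0.0854],
    [[0,0,0.014],0,0.0854],
    [[0,0,0.012],0,0.0854],
    [[0,0,0.008],0,0.0854],
    [[0,0,0.002],0,0.0854],
    [[0,0,0],0,0.0854],
    [[0,0,0],0,0.0854]
  ]
}}

```text
t: 9.62
position: [548.6, -53.9, 112.7]
orientation: [[-0.011, 1.0, -0.012], [1.0, 0.012, 0.012], [0.013, -0.011, -1.0]]
wrist_force: [0.1, -0.7, 0.2]
opening: 85.4
```

Emit:
{"name": "move_arm", "arguments": {
  "moves": [
    [[-0.004,-0.001,0.003],0.5,0.0854],
    [[-0.003,0,0.003],0,0.0854],
    [[-0.002,0,0.001],0,0.0854],
    [[0,0,0],0,0.0854],
    [[0,0,0],0,0.0854],
    [[0,0,0],0,0.0854],
    [[0,0,0],0,0.0854],
    [[0,0,0],0,0.0854],
    [[0,0,0],0,0.0854],
    [[0,0,0],0,0.0854]
  ]
}}

```text
t: 10.45
position: [549.5, -64.5, 107.9]
orientation: [[-0.001, 1.0, -0.007], [1.0, 0.001, 0.011], [0.011, -0.007, -1.0]]
wrist_force: [0.6, 0.3, 0.9]
opening: 85.3
```

```bash
python3 - <<'E'
from bar import *
o=monitor.get_obs();R=o["orientation"];print(o["position"].round(1),R.round(3).tolist(),o["qd"].round(3),o["q"].round(2))
im=optics.read_camera("wrist");cv2.imwrite("pics/w6.png",im)
E
```

```text
[549.5 -64.5 107.9] [[-0.001, 1.0, -0.007], [1.0, 0.001, 0.011], [0.011, -0.007, -1.0]] [-0.003 -0.001 -0.002 -0.001 -0.001 -0.    -0.002] [ 0.63  0.32 -0.68  1.81  0.21  1.09 -0.13]
```

View pics/w6.png

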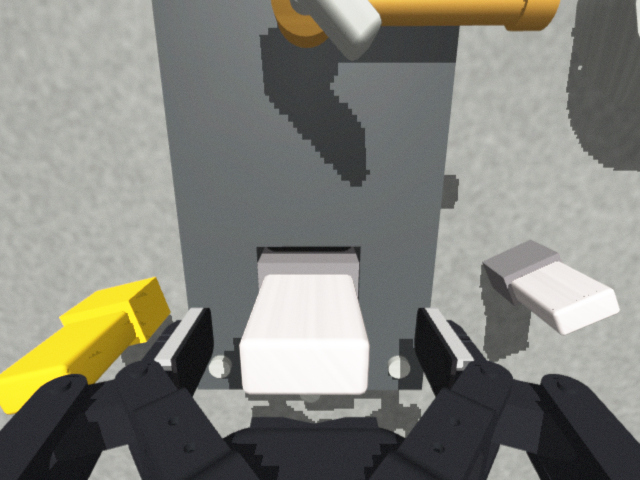

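Emit:
{"name": "move_arm", "arguments": {
  "force": 50,
  "moves": [
    [[0.0005,-0.002,0.002],0,0.0854],
    [[0,0,0],0,0.0854],
    [[0,0,0],0,0.06],
    [[0,0,0],0,0.05],
    [[0,0,0],0,0.035],
    [[0,0,0],0,0.035],
    [[0,0,0],0,0.035],
    [[0,0,0],0,0.035],
    [[0,0,0],0,0.035],
    [[0,0,0],0,0.035]
  ]
}}

```text
t: 11.33
position: [547.0, -63.7, 105.9]
orientation: [[-0.001, 1.0, -0.007], [1.0, 0.001, 0.011], [0.011, -0.007, -1.0]]
wrist_force: [0.1, 0.6, 0.9]
opening: 43.2
```

```bash
python3 - <<'E'
from bar import *
o=monitor.get_obs();R=o["orientation"];print(o["position"].round(1),o["opening"],R.round(3).tolist(),o["wrist_force"].round(1),o["moment"].round(2))
im=optics.read_camera("wrist");cv2.imwrite("pics/w7.png",im)
E
```

```text
[547.  -63.7 105.9] 43.21759104335602 [[-0.001, 1.0, -0.007], [1.0, 0.001, 0.011], [0.011, -0.007, -1.0]] [0.1 0.6 0.9] [-0.    0.15  0.02]
```

View pics/w7.png

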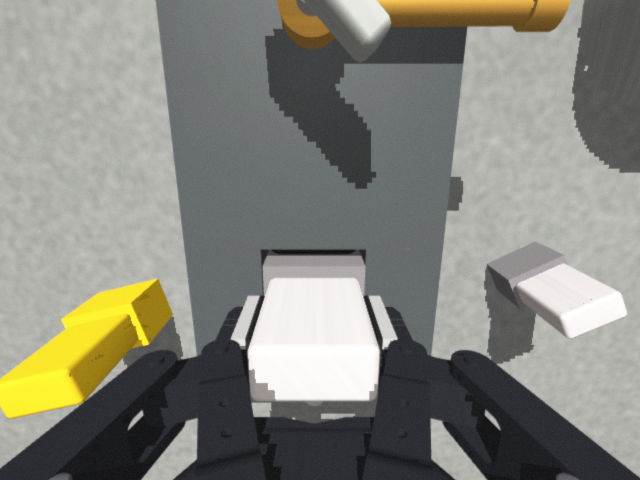

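Emit:
{"name": "move_arm", "arguments": {
  "moves": [
    [[0.002,0,0],0,0.035],
    [[0.002,0,0],0,0.035],
    [[0.002,0,0],0,0.035],
    [[0.002,0,0],0,0.035],
    [[0,0,0],0,0.035],
    [[0,0,0],0,0.035],
    [[0,0,0],0,0.035],
    [[0,0,0],0,0.035],
    [[0,0,0],0,0.035],
    [[0,0,0],0,0.035]
  ]
}}

```text
t: 12.22
position: [547.0, -61.6, 105.9]
orientation: [[0.002, 1.0, -0.007], [1.0, -0.002, 0.003], [0.003, -0.007, -1.0]]
wrist_force: [-0.9, -2.3, 0.2]
opening: 43.6
```

```bash
cat > st.py <<'E'
from bar import *
import sys
o=monitor.get_obs();R=o["orientation"];print(round(o["t"],2),o["position"].round(1),round(o["opening"],1),R[:,2].round(3).tolist(),"F",o["wrist_force"].round(1),"M",o["moment"].round(2))
if len(sys.argv)>1:
    im=optics.read_camera("wrist");cv2.imwrite(f"pics/{sys.argv[1]}.png",im)
E
python3 st.py w8
```

```text
12.22 [547.  -61.6 105.9] 43.6 [-0.007, 0.003, -1.0] F [-0.9 -2.3  0.2] M [-0.23  0.12  0.17]
```

View pics/w8.png

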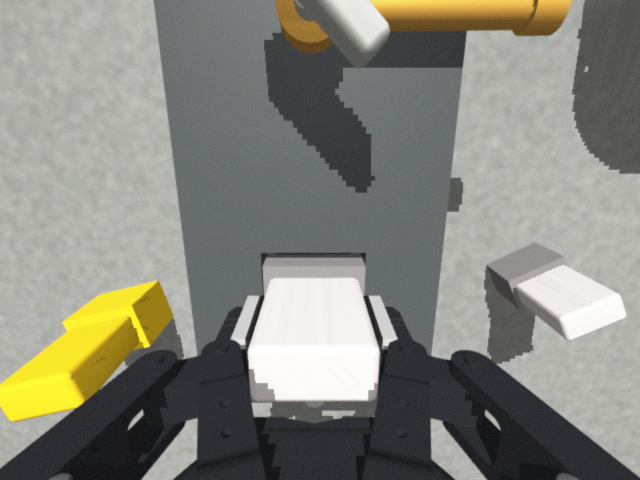

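Emit:
{"name": "move_arm", "arguments": {
  "moves": [
    [[0.003,0,0],0,0.035],
    [[0.004,0,0],0,0.035],
    [[0.004,0,0],0,0.035],
    [[0.004,0,0],0,0.035],
    [[0.004,0,0],0,0.035],
    [[0,0,0],0,0.035],
    [[0,0,0],0,0.035],
    [[0,0,0],0,0.035],
    [[0,0,0],0,0.035],
    [[0,0,0],0,0.035]
  ]
}}

```text
t: 13.1
position: [546.9, -60.0, 106.5]
orientation: [[0.012, 1.0, -0.007], [1.0, -0.013, -0.02], [-0.02, -0.007, -1.0]]
wrist_force: [-0.2, -3.4, 0.7]
opening: 43.0
```

```bash
python3 st.py w9
```

```text
13.1 [546.9 -60.  106.5] 43.0 [-0.007, -0.02, -1.0] F [-0.2 -3.4  0.7] M [-0.66  0.08  0.45]
```

View pics/w9.png

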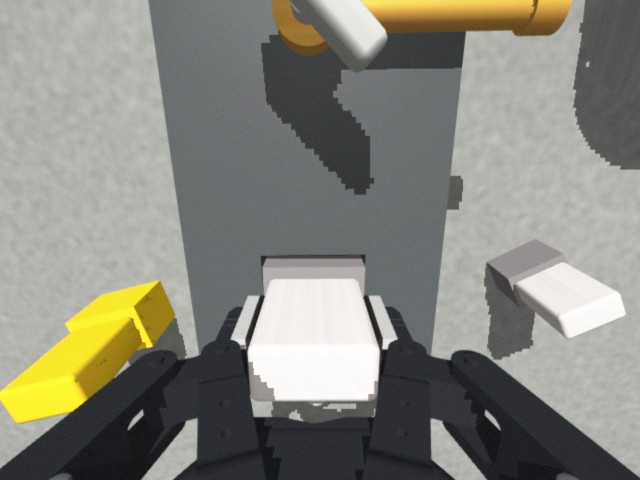

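Emit:
{"name": "move_arm", "arguments": {
  "moves": [
    [[0.006,0,0],0,0.035],
    [[0.007,0,0],0,0.035],
    [[0.007,0,0],0,0.035],
    [[0.007,0,0],0,0.035],
    [[0.007,0,0],0,0.035],
    [[0.007,0,0],0,0.035],
    [[0.007,0,0],0,0.035],
    [[0.007,0,0],0,0.035],
    [[0,0,0],0,0.035],
    [[0,0,0],0,0.035]
  ]
}}

```text
t: 13.98
position: [547.4, -44.7, 107.2]
orientation: [[0.041, 0.999, -0.011], [0.997, -0.042, -0.07], [-0.07, -0.008, -0.997]]
wrist_force: [1.0, 0.1, -1.4]
opening: 43.5
```

```bash
python3 st.py w10
```

```text
13.98 [547.4 -44.7 107.2] 43.5 [-0.011, -0.07, -0.997] F [ 1.   0.1 -1.4] M [ 0.25 -0.05  0.82]
```

View pics/w10.png

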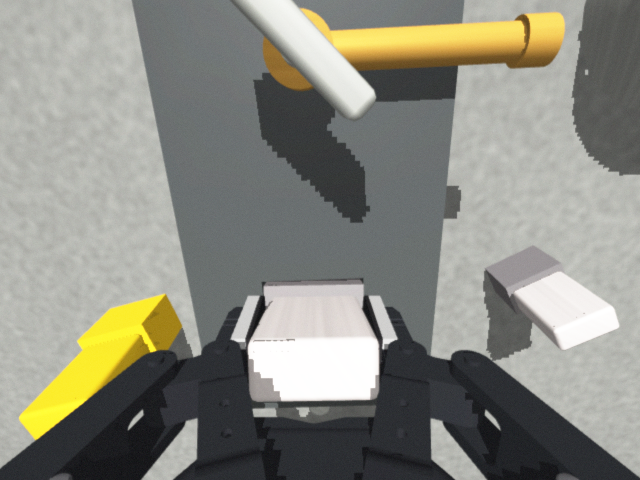

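```bash
python3 - <<'E'
from bar import *
s=optics.read_camera("scene");cv2.imwrite("pics/s10f.png",s);cv2.imwrite("pics/s10.png",cv2.resize(s[150:330,240:440],None,fx=3.3,fy=3.3,interpolation=cv2.INTER_CUBIC))
t=optics.read_camera("top");cv2.imwrite("pics/t10.png",cv2.resize(t[190:310,240:400],None,fx=4.4,fy=4.4,interpolation=cv2.INTER_CUBIC))
E
```

```text
(no output)
```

View pics/s10.png

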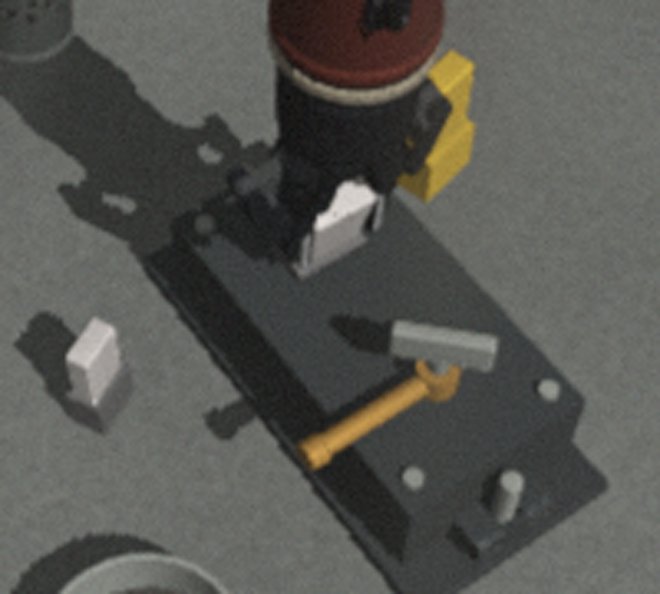

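View pics/t10.png

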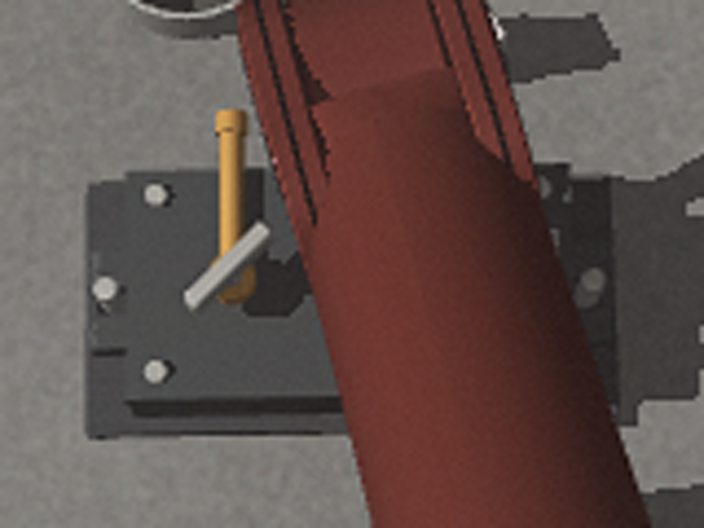

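```bash
python3 - <<'E'
from bar import *
im=cv2.imread("pics/w10.png")
cv2.imwrite("pics/w10c.png",cv2.resize(im[260:420,220:410],None,fx=3.6,fy=3.6,interpolation=cv2.INTER_CUBIC))
c=cal("wrist")
for p,z in [((315,340),148),((315,340),150),((315,298),88),((315,298),90),((315,280),80)]: print(p,plane(c,p,z).round(1))
import pickle
E
```

```text
(315, 340) [549.6 -27.8 148. ]
(315, 340) [549.7 -26.3 150. ]
(315, 298) [548.6 -46.8  88. ]
(315, 298) [548.7 -45.7  90. ]
(315, 280) [548.8 -40.7  80. ]
```

View pics/w10c.png

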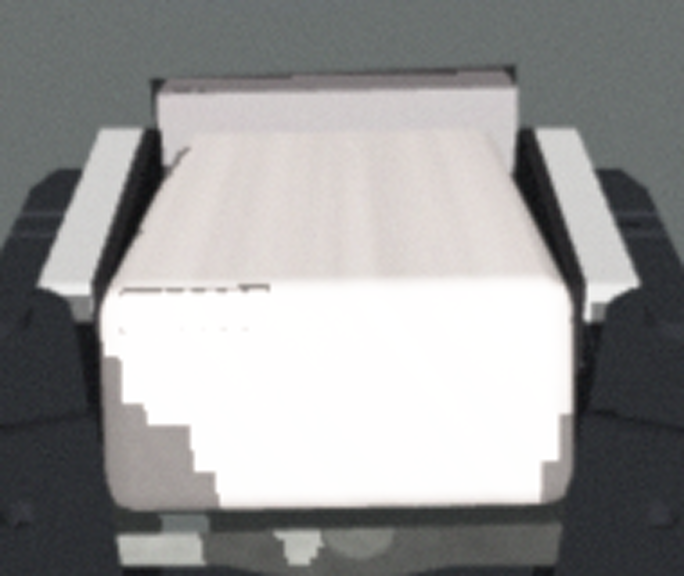

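Emit:
{"name": "move_arm", "arguments": {
  "moves": [
    [[-0.005,0,0],0,0.035],
    [[-0.006,0,-0.001],0,0.035],
    [[-0.006,0,-0.001],0,0.035],
    [[-0.006,0,-0.001],0,0.035],
    [[-0.006,0,-0.001],0,0.035],
    [[-0.006,0,-0.001],0,0.035],
    [[-0.006,0,-0.001],0,0.035],
    [[0,0,0],0,0.035],
    [[0,0,0],0,0.035],
    [[0,0,0],0,0.035]
  ]
}}

```text
t: 14.97
position: [546.7, -61.5, 114.2]
orientation: [[0.021, 1.0, -0.009], [0.999, -0.021, -0.038], [-0.038, -0.008, -0.999]]
wrist_force: [0.8, 0.2, -1.0]
opening: 43.2
```

```bash
python3 st.py w11
```

```text
14.97 [546.7 -61.5 114.2] 43.2 [-0.009, -0.038, -0.999] F [ 0.8  0.2 -1. ] M [ 0.22 -0.03  0.41]
```

View pics/w11.png

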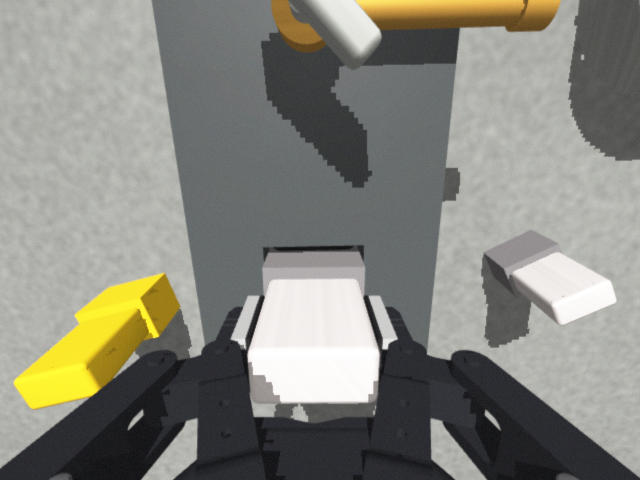

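Emit:
{"name": "move_arm", "arguments": {
  "moves": [
    [[-0.005,0,0],0,0.035],
    [[-0.006,0,0],0,0.035],
    [[-0.006,0,0],0,0.035],
    [[-0.006,0,0],0,0.035],
    [[-0.006,0,0],0,0.035],
    [[-0.006,0,0],0,0.035],
    [[0,0,0],0,0.035],
    [[0,0,0],0,0.035],
    [[0,0,0],0,0.035],
    [[0,0,0],0,0.035]
  ]
}}

```text
t: 15.85
position: [546.5, -79.1, 116.0]
orientation: [[0.008, 1.0, -0.008], [1.0, -0.008, -0.015], [-0.015, -0.008, -1.0]]
wrist_force: [-0.2, 1.8, -0.2]
opening: 43.7
```

```bash
python3 st.py w12
```

```text
15.85 [546.5 -79.1 116. ] 43.7 [-0.008, -0.015, -1.0] F [-0.2  1.8 -0.2] M [0.43 0.02 0.28]
```

View pics/w12.png

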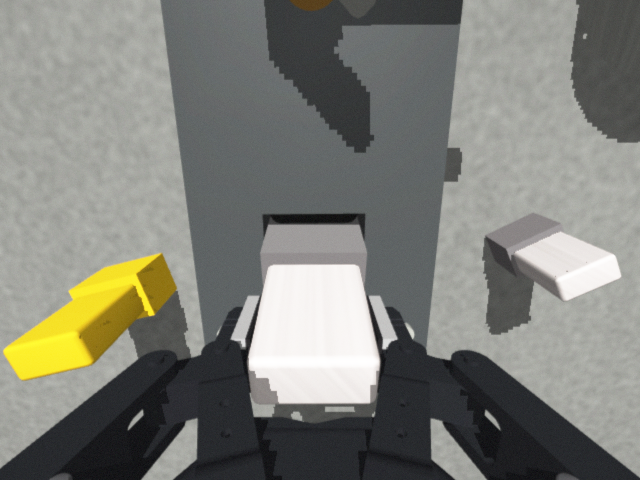

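```bash
python3 - <<'E'
from bar import *
im=cv2.imread("pics/w12.png")
cv2.imwrite("pics/w12c.png",cv2.resize(im[200:420,220:410],None,fx=2.7,fy=2.7,interpolation=cv2.INTER_CUBIC))
c=cal("wrist")
for p,z in [((315,360),159),((315,264),97),((315,253),97),((315,224),80),((315,214),80)]: print(p,plane(c,p,z).round(1))
E
```

```text
(315, 360) [548.2 -72.3 159. ]
(315, 264) [548.  -62.6  97. ]
(315, 253) [548.  -56.8  97. ]
(315, 224) [548.  -46.8  80. ]
(315, 214) [548.1 -41.4  80. ]
```

View pics/w12c.png

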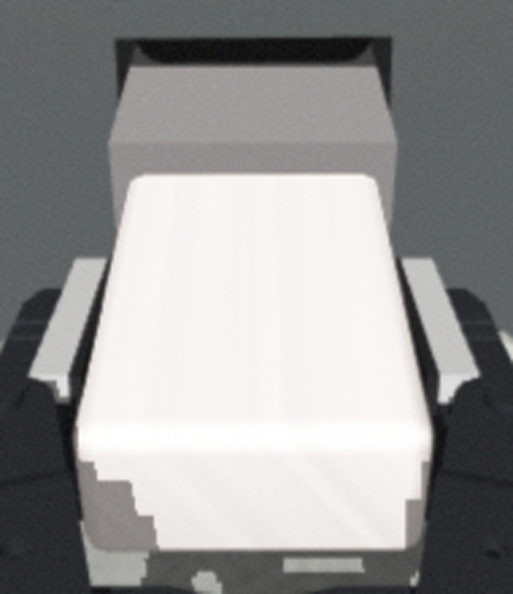

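Emit:
{"name": "move_arm", "arguments": {
  "moves": [
    [[0.005,0,0],0,0.035],
    [[0.006,0,-0.0005],0,0.035],
    [[0.006,0,-0.001],0,0.035],
    [[0.006,0,-0.001],0,0.035],
    [[0.006,0,-0.001],0,0.035],
    [[0.006,0,-0.001],0,0.035],
    [[0.006,0,-0.001],0,0.035],
    [[0,0,0],0,0.035],
    [[0,0,0],0,0.035],
    [[0,0,0],0,0.035]
  ]
}}

```text
t: 16.73
position: [546.4, -58.8, 120.4]
orientation: [[0.024, 1.0, -0.009], [0.999, -0.025, -0.045], [-0.045, -0.008, -0.999]]
wrist_force: [0.7, 0.0, 0.9]
opening: 43.7
```

```bash
python3 st.py w13
```

```text
16.73 [546.4 -58.8 120.4] 43.7 [-0.009, -0.045, -0.999] F [0.7 0.  0.9] M [-0.06  0.01  0.49]
```

View pics/w13.png

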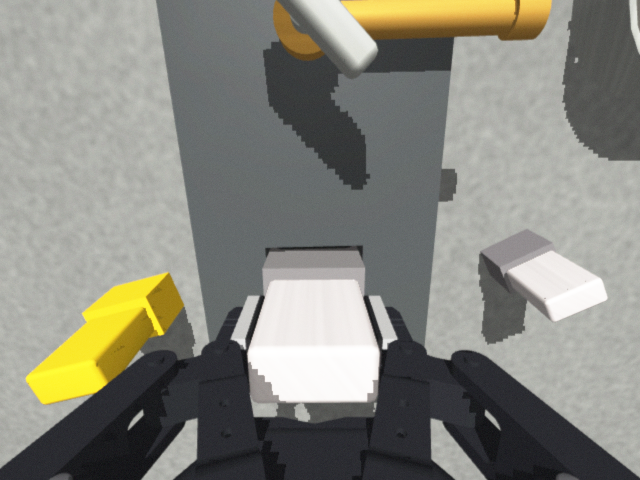

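Emit:
{"name": "move_arm", "arguments": {
  "moves": [
    [[0.005,0,-0.0005],0,0.035],
    [[0.006,0,-0.0005],0,0.035],
    [[0.005,0,-0.0005],0,0.035],
    [[0.003,0,0],0,0.035],
    [[-0.005,0,-0.001],0,0.035],
    [[-0.006,0,-0.001],0,0.035],
    [[-0.006,0,-0.001],0,0.035],
    [[-0.006,0,-0.001],0,0.035],
    [[-0.004,0,-0.001],0,0.035],
    [[0,0,0],0,0.035]
  ]
}}

```text
t: 17.62
position: [546.2, -62.9, 124.3]
orientation: [[0.022, 1.0, -0.01], [0.999, -0.022, -0.038], [-0.039, -0.009, -0.999]]
wrist_force: [-0.3, -0.9, 4.2]
opening: 43.4
```

```bash
python3 st.py w14
```

```text
17.62 [546.2 -62.9 124.3] 43.4 [-0.01, -0.038, -0.999] F [-0.3 -0.9  4.2] M [0.19 0.18 0.35]
```

View pics/w14.png

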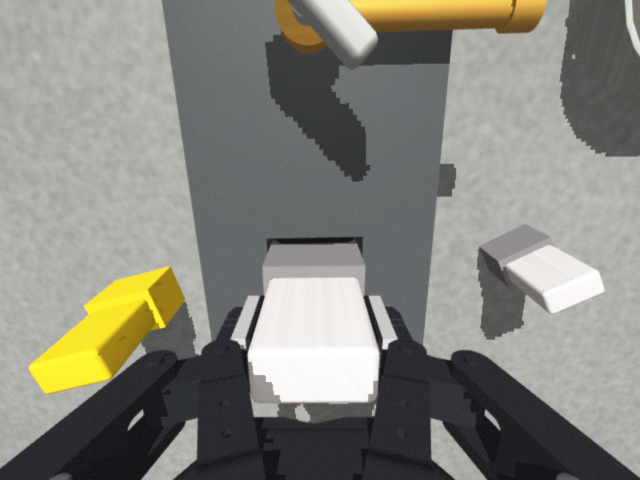

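Emit:
{"name": "move_arm", "arguments": {
  "moves": [
    [[-0.005,0,-0.0005],0,0.035],
    [[-0.006,0,-0.001],0,0.035],
    [[-0.005,0,-0.001],0,0.035],
    [[-0.003,0,0],0,0.035],
    [[0.005,0,-0.001],0,0.035],
    [[0.006,0,-0.001],0,0.035],
    [[0.006,0,-0.001],0,0.035],
    [[0.006,0,-0.001],0,0.035],
    [[0.004,0,-0.001],0,0.035],
    [[0,0,0],0,0.035]
  ]
}}

```text
t: 18.5
position: [545.9, -55.4, 128.7]
orientation: [[0.023, 1.0, -0.011], [0.999, -0.023, -0.039], [-0.04, -0.01, -0.999]]
wrist_force: [0.7, 0.3, -1.8]
opening: 43.6
```

```bash
python3 st.py w15
```

```text
18.5 [545.9 -55.4 128.7] 43.6 [-0.011, -0.039, -0.999] F [ 0.7  0.3 -1.8] M [-0.25 -0.57  0.36]
```

View pics/w15.png

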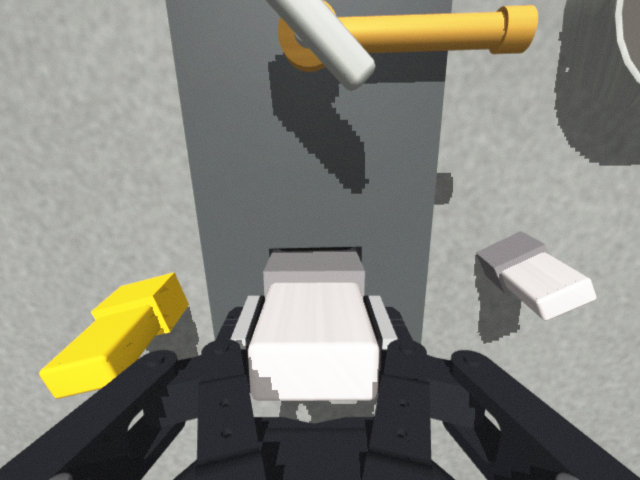

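Emit:
{"name": "move_arm", "arguments": {
  "moves": [
    [[-0.005,0,-0.001],0,0.035],
    [[-0.006,0,-0.001],0,0.035],
    [[-0.006,0,-0.001],0,0.035],
    [[-0.005,0,-0.001],0,0.035],
    [[-0.003,0,-0.001],0,0.035],
    [[0.005,0,-0.001],0,0.035],
    [[0.005,0,-0.001],0,0.035],
    [[0.003,0,-0.001],0,0.035],
    [[0,0,-0.001],0,0.035],
    [[0,0,0],0,0.035]
  ]
}}

```text
t: 19.38
position: [545.6, -60.4, 140.6]
orientation: [[0.021, 1.0, -0.011], [0.999, -0.021, -0.03], [-0.03, -0.01, -0.999]]
wrist_force: [-0.1, 0.7, -3.0]
opening: 43.2
```

```bash
python3 st.py w16
```

```text
19.38 [545.6 -60.4 140.6] 43.2 [-0.011, -0.03, -0.999] F [-0.1  0.7 -3. ] M [ 0.08 -0.03  0.02]
```

View pics/w16.png

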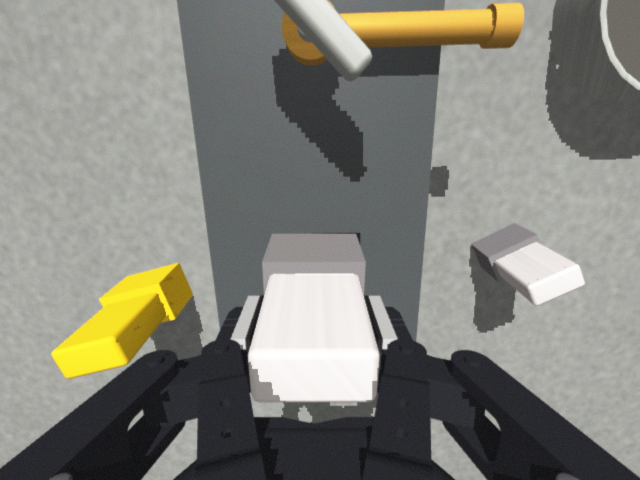

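Emit:
{"name": "move_arm", "arguments": {
  "moves": [
    [[0,0,-0.002],0,0.035],
    [[0,0,-0.002],0,0.035],
    [[0,0,-0.003],0,0.035],
    [[0,0,-0.003],0,0.035],
    [[0,0,-0.002],0,0.035],
    [[0,0,0],0,0.035],
    [[0,0,0],0,0.035],
    [[0,0,0],0,0.035],
    [[0,0,0],0,0.035],
    [[0,0,0],0,0.035]
  ]
}}

```text
t: 20.27
position: [545.1, -60.6, 153.6]
orientation: [[0.021, 1.0, -0.012], [0.999, -0.022, -0.03], [-0.031, -0.012, -0.999]]
wrist_force: [0.1, 0.0, -2.6]
opening: 43.7
```

```bash
python3 st.py w17; python3 - <<'E'
from bar import *
s=optics.read_camera("scene");cv2.imwrite("pics/s17.png",cv2.resize(s[150:330,240:440],None,fx=3.3,fy=3.3,interpolation=cv2.INTER_CUBIC))
E
```

```text
20.27 [545.1 -60.6 153.6] 43.7 [-0.012, -0.03, -0.999] F [ 0.1  0.  -2.6] M [ 0.02 -0.04  0.  ]
```

View pics/w17.png

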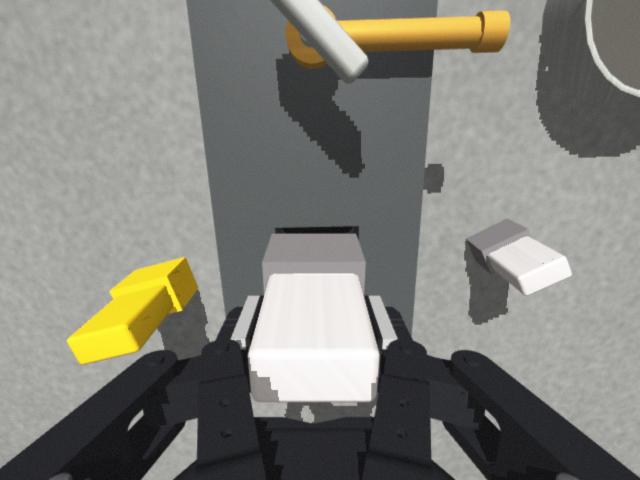

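View pics/s17.png

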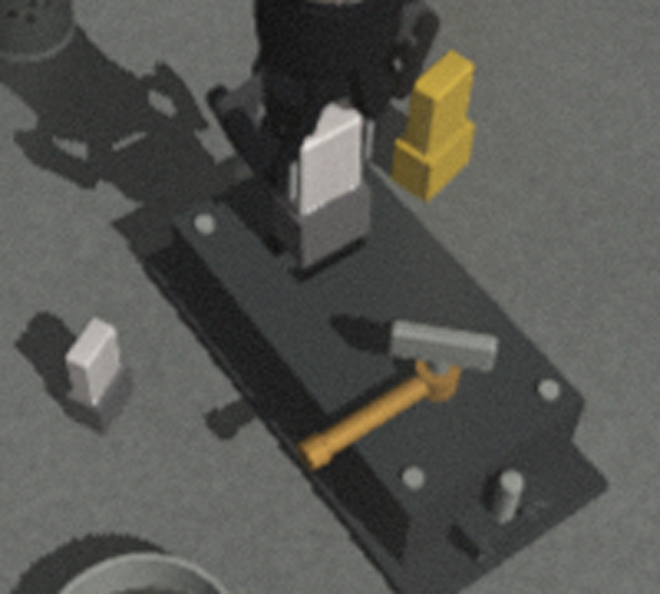

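```bash
python3 - <<'E'
from bar import *
S=cal("scene");c=cal("wrist");s=lambda x,y:(x/3.3+240,y/3.3+150)
for p in [(302,270),(370,238)]:
    C,d=ray(S,s(*p))
    for yy in (-48,-45): print("foot edge",yy,(C+d*(yy-C[1])/d[1]).round(1))
for p in [((315,346),198),((315,275),136),((315,264),136)]: print(plane(c,*p).round(1))
# handle top edge triangulation mid
print(tri((c,(314,346)),(S,s(331,130))),tri((c,(314,264)),(S,s(335,200))))
for X in [(546,-46,95),(546,-46,199)]: print(proj(c,np.array(X,float)))
E
```

```text
foot edge -48 [566.5 -48.   85.4]
foot edge -45 [568.7 -45.   90.8]
foot edge -48 [513.9 -48.   77.8]
foot edge -45 [516.4 -45.   83.3]
[547.1 -46.6 198. ]
[546.6 -49.5 136. ]
[546.7 -43.7 136. ]
(array([546.50993511, -48.7400515 , 200.41226629]), [3.2, 3.2]) (array([547.12415927, -40.69448264, 148.15010612]), [2.0, 2.0])
[314.44951049 241.41667695]
[311.61001322 346.34411736]
```

```bash
python3 st.py; python3 - <<'E'
from h import *
o=monitor.get_obs();print(abs(o["qd"]).max())
env.sign_off()
E
```

```text
20.37 [545.  -60.6 153.6] 43.7 [-0.012, -0.03, -0.999] F [-0.8 -0.2 -2.5] M [ 0.03 -0.   -0.03]
0.0016648595399059904
the job is handed in; nothing more can be done
```

I opened the vent valve to about half, rocked the plug free, and handed the job in at 20.4 s with the plug held above its hole. No verdict is reported, so whether it passed is not confirmed.

**Valve:** It measured about 43–44 degrees open in two views. I first turned it lightly against the shut stop to confirm where zero is; the moment there rose to about 3 N m and the bar gave about 3 degrees.

**Rocking:** I leaned the plug well towards the valve, then about 9–10 degrees away from it, and eased it up over further swings. My estimate of the first lean was about 17 degrees. That is more than the hole should allow, so that figure is doubtful.

**Chamber:** The upward load read at the wrist was small after each swing. The hole's edge was where it had been when I checked it after the swing away, so I saw no sign of the chamber lifting.

**Last checks:**
- **Load and motion:** the wrist carries about 2.5–3 N, close to the plug's weight, and the arm is still.
- **Lean:** the plug leans about 3 degrees towards the valve.
- **Height:** the foot is about 14–16 mm above the mouth by arm height and the wrist view. A rougher scene-camera reading scattered from about −2 to 11 mm, and I did not resolve that.
- **Centring:** the foot is within a few millimetres of the hole's centre.

**Disagreements and gaps:** The cameras differed by 2–3 mm in position, so I used values between them. I never touched the jars or the sieve, but did not measure their positions again at the end.

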